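# Check two overhauled hand-brake levers and hold the sound one

### The job

Two overhauled hand-brake sets stand clamped on the bench with their outlets plugged: check both by pressing the lever in towards its bar with the outside of the fingers, as far as it will go, first the left one and then, once that has sprung back, the right one. One goes firm well short of the bar; the other sinks right in to the bar and is faulty. Finish while still holding the sound lever firmly in on its stop for the leak test, with the faulty one sprung back out; pinch or grip nothing, do not force the levers, and leave the loose things on the bench where they lie.

Things in the scene. Friction and masses are not known exactly. Their poses are not given: they have to be found in the camera images.
- handle_a: Fixed hand-brake set on a stand, twin of handle_b; mm: origin on the bench under the bar, x from lever to bar (level, roughly away from the robot), y along the bar (roughly left). Bar axis 120 high, rubber grip 32 thick at y -100..14, column 145 high at y 50..125, white reservoir at x -60..-20, y 66..114, top 163. Lever pivot x -43, y 55. Under the grip only a loose part up to 34 high.
- lever_a (a joint): Dark grey steel lever of handle_a, rad: 0 sprung out, grows pressed in. 12 mm thick, 113 to 127 mm above the bench, tip 142 mm from the pivot, 58 mm off the grip. Spring at the blade point 2 N out, 4 N at 0.19, 6 N at 0.39, rubbing adds up to half. One lever (pressing shows which) is firm at 0.19, point 20 mm in, tip gap 30 mm, 2 mm more at 20 N; the other goes to 0.395, point 40 mm in, tip on the grip.
- blade_a (a point): Point to press on the outer face (away from the bar) of the blade of lever_a: 100 mm along from the pivot, 120 mm above the bench; moves with the lever. x square to the blade, towards the bar; y along the blade towards the pivot; z up. The blade is straight from 22 mm beyond this point (-y) to 45 mm before it; open space in front of it.
- handle_b: Fixed hand-brake set on a stand, twin of handle_a; mm: origin on the bench under the bar, x from lever to bar (level, roughly away from the robot), y along the bar (roughly left). Bar axis 120 high, rubber grip 32 thick at y -100..14, column 145 high at y 50..125, white reservoir at x -60..-20, y 66..114, top 163. Lever pivot x -43, y 55. Under the grip only a loose part up to 34 high.
- lever_b (a joint): Dark grey steel lever of handle_b, rad: 0 sprung out, grows pressed in. 12 mm thick, 113 to 127 mm above the bench, tip 142 mm from the pivot, 58 mm off the grip. Spring at the blade point 2 N out, 4 N at 0.19, 6 N at 0.39, rubbing adds up to half. One lever (pressing shows which) is firm at 0.19, point 20 mm in, tip gap 30 mm, 2 mm more at 20 N; the other goes to 0.395, point 40 mm in, tip on the grip.
- blade_b (a point): Point to press on the outer face (away from the bar) of the blade of lever_b: 100 mm along from the pivot, 120 mm above the bench; moves with the lever. x square to the blade, towards the bar; y along the blade towards the pivot; z up. The blade is straight from 22 mm beyond this point (-y) to 45 mm before it; open space in front of it.
- flange: Turned steel flange, 63 mm across, 18 mm high, lying under one of the grips; origin at its underside. Bystander, to be left alone.
- bush: Brass bush, 32 mm across, 34 mm high, standing under the other grip; origin at its underside. Bystander.
- spanner: Combination spanner 181 mm long lying along the bench's front edge. Bystander.
- deburrer: Blue deburring tool 155 mm long, behind the right-hand set. Bystander.
- tape: Roll of black tape, 62 mm across, 19 mm high, on the grey tray at the right. Bystander.
- caliper: Vernier caliper 220 mm long lying behind the sets. Bystander.
- discs: Stack of brown fibre discs, 69 mm across, 12 mm high, behind the left-hand set. Bystander.

How it is judged:
By the outcome, as a careful person would: the job done as asked, in the order asked, and still so for the second after the job is handed in, while the arm keeps its last pose, push and grip.
It also fails if it takes over 64 s, if anything falls off the work surface, if the arm or the gripper's body presses on something with over 40 N, if the wrist force passes 120 N, or if a joint passes its speed limit or range.

### The arm

A 6-joint arm with a two-finger parallel gripper is mounted at the origin on a cart in front of the work surface, level with it; the furniture and walls round the work are solid. World frame = base frame: x ahead of the robot, y to its left, z up, the work surface at z = 0. Lengths are in m, angles in rad, forces in N, time in s.
With the tool pointing down it reaches from about 0.35 to 0.85 m from the base axis. Payload 8.1 kg.
Tool frame: the origin (TCP) lies at the centre of the arm's flange, where the gripper is bolted on; the fingertips stand 186 mm ahead of it and the grasp point (between the pads) lies 167 mm ahead of it; z points along the fingers, y is the line along which they close (so a half turn about z gives the same grasp; the last joint's range is limited). The gripper opens to 93 mm and grips with 3 to 60 N. Pads are 15 mm wide; open, the fingers measure 128 mm over their backs; the gripper's body (75 mm by 188 mm) begins 65 mm behind the grasp point.
Start: joints at [-1.317, 0.13, 1.488, -0, 1.523, -0.085], TCP at [0.199, -0.566, 0.405] pointing down, gripper open.
Joint ranges: [-2.96, 2.96], [-0.89, 2.26], [0.02, 2.5], [-1.34, 4.48], [0, 2.73], [-2.66, 2.66]. Speed limits (rad/s): [2.39, 2.39, 2.79, 3.14, 3.14, 3.14].

### API

Orientations are given as a rotation vector (axis times angle).
In Python, from plant import read_state, read_camera, camera_params, robot gives the robot as it stands.
- The arm moves only by the tool carry_out, never from a script. Its argument "targets" is a list of rows, each an object of numbers: "hand": the opening in per cent of the stroke, from 0 (shut) to 100 (fully open); "x", "y", "z": the shift along the tool's x, y, z in m; "ax", "ay", "az": the turn, a rotation vector about the tool's x, y, z in rad. In form: [{"hand": .., "x": .., "y": .., "z": .., "ax": .., "ay": .., "az": ..}, ...]. A call has 1 to 8 rows; each row is the pose to reach, as a shift and turn from the pose commanded when the call began, along the tool's axes at that moment; what a row does not reach only later rows make up. A row lasts 1/8 s, in which the tool goes at most 62.5 mm and 10.7 degrees, less where a joint would pass 70% of its speed; a pose out of reach is approached as far as the arm can. A call with a gripper value outside its range is refused whole. The fingers move at their own pace and stop on an object; "newtons" is the grip in N (left out, the last holds). Time passes only in rows, so rows that repeat a pose let the fingers close. It gives the time, the measured TCP pose, the force, the opening and the grip force at its end, in the units of the state.
- read_state(): the state, without advancing time (a new reading comes with each control period).
- read_camera(name): name is "side" or "top" or "wrist"; returns (picture, depth): 480x640x3 uint8, blue, green, red; 480x640 float32, m along the optical axis (not along the pixel's ray), 0 where there is no reading.
- camera_params(name): a dict with "fx", "fy", "cx", "cy" (pixels), "k1" (the pictures are not rectified: a ray, as slopes to the right and down, at radius r is drawn at 1 + k1 r^2 times it, then the intrinsics apply), "position" and "rotation" of the camera in the world. Camera axes: x right, y up, looking along -z (the intrinsics and any distortion apply to the point x, -y, -z); pixel columns grow to the right and rows downward; lengths in m; the calibration is good to about 2 mm. A picture is of the moment at which its call begins: read the wrist's pose just before it. camera_params takes no time and is no camera call; for the wrist camera it gives the pose at the moment of the call.
- robot.close_job(): hands the job in; it is judged then, once.
The state is a dict: "t": time; "q": joint angles; "dq": joint speeds; "joint_torque": joint torques, N m; "tool_pos": TCP position; "orientation": TCP orientation; "force": force on the tool from outside, world axes, zero at the start; "wrist_torque": the same for the moment, N m; "opening": finger opening in m; "gripper_force": force on a finger pad.
Only numpy, scipy, OpenCV 4.12 (cv2) and the standard library are available. Lean on these libraries where they do the work, as an engineer would, in place of code of your own. Each camera call takes 0.05 s, during which the arm holds its last target. There are 200 camera calls.

## Working session

There is one attempt and no reset: what is moved stays moved. The work goes in short steps, Python scripts to look and compute and a tool call to move; the robot and the scene stay as the last step left them, time stands still between calls to the robot, and variables do not carry over. Pictures are saved under pics/ and viewed, at most 10 in all, crops included, and the job is handed in when it is done.

Besides the shell and the picture viewer there is one more tool, called after "Request:" as name(argument=value, ...), one argument or row to a line, values as JSON. carry_out: Moves the arm, as the interface text tells. Its arguments: {"type":"object","properties":{"targets":{"type":"array","items":{"type":"object","properties":{"hand":{"type":"number"},"x":{"type":"number"},"y":{"type":"number"},"z":{"type":"number"},"ax":{"type":"number"},"ay":{"type":"number"},"az":{"type":"number"}}}},"newtons":{"type":"number"}},"required":["targets"]}

```bash
mkdir -p pics; ls
python3 - <<'E'
from plant import read_state, read_camera, camera_params, robot
import cv2,numpy as np
print({k:np.round(v,3) for k,v in read_state().items()})
for n in("top","side"):
    im,d=read_camera(n);cv2.imwrite(f"pics/{n}0.png",im);np.save(f"{n}0.npy",d)
    print(n,camera_params(n))
E
```

```text
pics
{'t': np.float64(0.0), 'q': array([-1.317,  0.131,  1.489, -0.   ,  1.523, -0.085]), 'dq': array([ 0.001,  0.001,  0.   , -0.   ,  0.   , -0.001]), 'joint_torque': array([ 0.0000e+00, -5.5985e+01, -4.9176e+01,  7.7000e-02,  3.5000e-02,
       -0.0000e+00]), 'tool_pos': array([ 0.199, -0.566,  0.404]), 'orientation': array([-3.095, -0.529,  0.   ]), 'force': array([ 0.237,  0.392, -0.432]), 'wrist_torque': array([-0.014, -0.035, -0.033]), 'gripper_force': np.float64(0.0), 'opening': np.float64(0.093)}
top {'fx': 586.9003895978616, 'fy': 586.9003895978616, 'cx': 317.9486902107546, 'cy': 236.82038639698928, 'k1': -0.012987795119023543, 'position': array([ 0.387558  , -0.20641577,  1.51290777]), 'rotation': array([ 0.1263962 , -0.14792978, -1.59313592])}
side {'fx': 577.5783173966479, 'fy': 577.5783173966479, 'cx': 311.2827379944458, 'cy': 244.65188040833723, 'k1': -0.1653644139655656, 'position': array([0.13409449, 0.0071086 , 1.14746886]), 'rotation': array([ 0.30689595, -0.48010793, -1.97480554])}
```

View pics/top0.png

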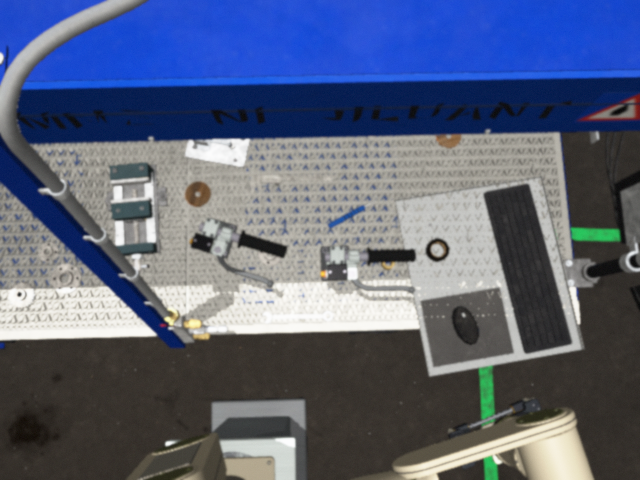

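View pics/side0.png

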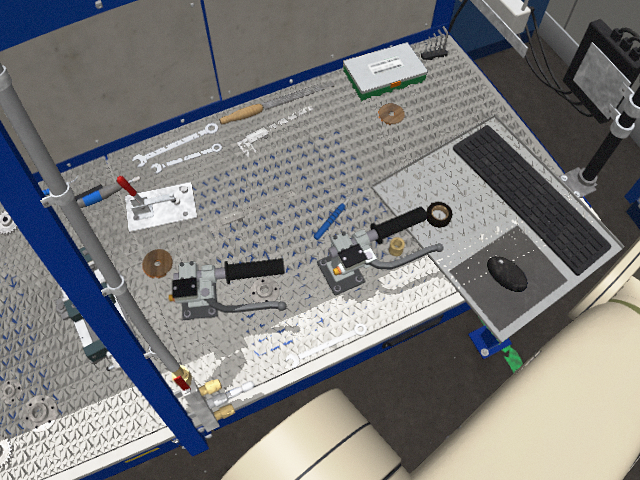

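Top view: the left set has its grip at about (262,245) and lever tip at (280,290). The right set has its grip at about (390,256) and lever tip at (413,292). In the side view the grips are at (255,269) and (400,222), and the lever tips at (283,305) and (438,247).

```bash
cat > h.py <<'E'
import numpy as np,cv2
from scipy.spatial.transform import Rotation as R
def rays(p,uv):
    K=np.array([[p['fx'],0,p['cx']],[0,p['fy'],p['cy']],[0,0,1.]])
    n=cv2.undistortPoints(np.array(uv,float).reshape(-1,1,2),K,np.array([p['k1'],0,0,0,0.])).reshape(-1,2)
    return R.from_rotvec(p['rotation']).apply(np.c_[n[:,0],-n[:,1],-np.ones(len(n))])
def plane(p,uv,z):
    r=rays(p,uv); return p['position']+r*((z-p['position'][2])/r[:,2])[:,None]
def cross(p1,uv1,p2,uv2):
    a,b=rays(p1,[uv1])[0],rays(p2,[uv2])[0]
    s=np.linalg.lstsq(np.c_[a,-b],p2['position']-p1['position'],rcond=None)[0]
    A,B=p1['position']+a*s[0],p2['position']+b*s[1]
    return (A+B)/2,np.linalg.norm(A-B)
E
python3 - <<'E'
from plant import camera_params
from h import *
import cv2
P={n:camera_params(n) for n in("top","side")}
box={"top":{"a":(225,225,295,265),"b":(365,240,422,270)},"side":{"a":(222,250,290,290),"b":(365,200,432,250)}}
C={}
for n in P:
    im=cv2.imread(f"pics/{n}0.png");d=np.load(n+"0.npy")
    for k,(x0,y0,x1,y1) in box[n].items():
        m=np.zeros(im.shape[:2],np.uint8);m[y0:y1,x0:x1]=(im[y0:y1,x0:x1].max(2)<45)*255
        m=cv2.morphologyEx(m,cv2.MORPH_OPEN,np.ones((4,4)))
        l,L,s,c=cv2.connectedComponentsWithStats(m);i=1+s[1:,4].argmax()
        v,u=np.nonzero(L==i);r=cv2.minAreaRect(np.c_[u,v].astype(np.float32))
        b=cv2.boxPoints(r);e=sorted([(np.linalg.norm(b[i]-b[(i+1)%4]),i) for i in range(4)])[:2]
        ends=sorted([tuple((b[i]+b[(i+1)%4])/2) for _,i in e]);C[n,k]=ends
        w=plane(P[n],ends,.12)
        rr=rays(P[n],np.c_[u,v]);zz=d[v,u]; pts=P[n]['position']+rr*zz[:,None]
        print(n,k,np.round(ends,1).tolist(),r[1],np.round(w,4).tolist(),"len",np.linalg.norm(w[0]-w[1]).round(3),"depthz",np.percentile(pts[zz>0][:,2],[10,50,90]).round(3))
for k in"ab":
    for j in(0,1): print(k,j,cross(P['top'],C['top',k][j],P['side'],C['side',k][j]))
T=cv2.imread("pics/top0.png")[215:315,180:430];S=cv2.imread("pics/side0.png")[200:330,150:450]
cv2.imwrite("pics/z.png",np.vstack([cv2.resize(T,(750,300),interpolation=2),cv2.resize(S,(690,299),interpolation=2) if 0 else cv2.copyMakeBorder(cv2.resize(S,(690,299),interpolation=2),0,0,0,60,0)]))
E
```

```text
top a [[241.0, 239.60000610351562], [285.20001220703125, 252.3000030517578]] (46.01578140258789, 10.302042007446289) [[0.6301, -0.0436, 0.12], [0.5966, -0.1494, 0.12]] len 0.111 depthz [0.126 0.132 0.137]
top b [[370.0, 257.0], [414.0, 257.0]] (10.0, 44.0) [[0.5799, -0.3523, 0.12], [0.5771, -0.4581, 0.12]] len 0.106 depthz [0.124 0.132 0.136]
side a [[226.39999389648438, 273.3999938964844], [283.6000061035156, 266.79998779296875]] (15.084410667419434, 57.58872604370117) [[0.6321, -0.0431, 0.12], [0.5965, -0.1505, 0.12]] len 0.113 depthz [0.122 0.134 0.139]
side b [[374.1000061035156, 235.0], [432.6000061035156, 214.6999969482422]] (20.286149978637695, 61.967201232910156) [[0.5814, -0.3449, 0.12], [0.5707, -0.478, 0.12]] len 0.133 depthz [0.026 0.133 0.139]
a 0 (array([ 0.62972253, -0.04351301,  0.12409833]), np.float64(0.0013526500565012283))
a 1 (array([ 0.59613131, -0.14986544,  0.12139662]), np.float64(0.000974591783258095))
b 0 (array([ 0.58321192, -0.35063718,  0.11105607]), np.float64(0.006786140032274994))
b 1 (array([ 0.56742001, -0.46053805,  0.14285403]), np.float64(0.018548166661504033))
```

View pics/z.png

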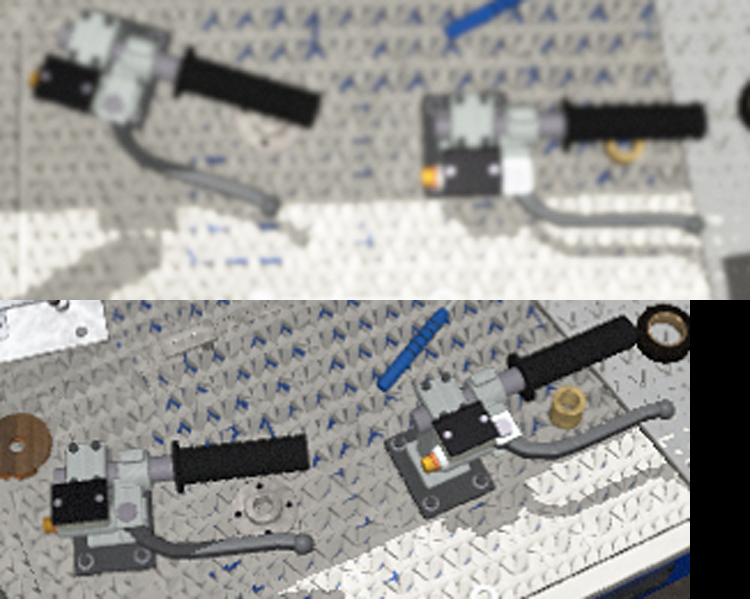

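The crop shows both levers clearly. The tips in full-frame pixels are about (270.7,283) and (413.3,289.7) in the top view, and (281.7,305.7) and (440,247.4) in the side view. The blades run nearly parallel to the bars.

Run:
```python
from plant import camera_params
from h import *
t,s=camera_params("top"),camera_params("side")
for k,a,b in(("a",(270.7,283),(281.7,305.7)),("b",(413.3,289.7),(440,247.4))): print(k,"tip",cross(t,a,s,b))
im=cv2.imread("pics/top0.png").astype(int);d=np.load("top0.npy")
G={"a":((.6301,-.0436),(.5966,-.1494)),"b":((.5799,-.3523),(.5771,-.4581))}
for k,(p0,p1) in G.items():
    p0,p1=map(np.array,(p0,p1));ey=(p0-p1)/np.linalg.norm(p0-p1);ex=np.array([ey[1],-ey[0]])
    o=p0-.014*ey if k=="a" else p1+.1*ey
    v,u=np.mgrid[220:315,180:430];v,u=v.ravel(),u.ravel()
    # steel lever by depth (top at z~.127) and handle-frame window
    z=d[v,u];w=t['position']+rays(t,np.c_[u,v])*z[:,None]
    hx=(w[:,:2]-o)@ex;hy=(w[:,:2]-o)@ey
    m=(abs(w[:,2]-.122)<.015)&(hx>-.11)&(hx<-.04)&(hy<.03)&(hy>-.1)
    print(k,"o",o,"ex",ex,"yaw",np.arctan2(ex[1],ex[0]),m.sum(),np.median(w[m,2]),"range",hy[m].min(),hy[m].max())
    for y in np.arange(-.09,.03,.015):
        q=m&(abs(hy-y)<.0075)
        if q.any(): print("  y %.3f x med %.4f [%.4f %.4f]"%(y,np.median(hx[q]),hx[q].min(),hx[q].max()))
```

```text
a tip (array([ 0.52391472, -0.1135139 ,  0.11839532]), np.float64(1.6925690030475465e-05))
b tip (array([ 0.49885334, -0.45216978,  0.11898494]), np.float64(0.00012067114383481791))
a o [ 0.6258739  -0.05694691] ex [ 0.95335087 -0.30186441] yaw -0.3066476845674144 272 0.1250722803446227 range -0.0897753272078806 0.029973958061209744
  y -0.090 x med -0.0814 [-0.0888 -0.0734]
  y -0.075 x med -0.0804 [-0.0895 -0.0722]
  y -0.060 x med -0.0769 [-0.0833 -0.0710]
  y -0.045 x med -0.0764 [-0.0818 -0.0705]
  y -0.030 x med -0.0762 [-0.0818 -0.0701]
  y -0.015 x med -0.0755 [-0.0815 -0.0696]
  y 0.000 x med -0.0755 [-0.0811 -0.0698]
  y 0.015 x med -0.0743 [-0.0802 -0.0683]
b o [ 0.57974558 -0.358135  ] ex [ 0.99964998 -0.02645577] yaw -0.02645885226871874 300 0.12509246419720932 range -0.09797557371933797 0.029257470826897804
  y -0.090 x med -0.0774 [-0.0847 -0.0697]
  y -0.075 x med -0.0747 [-0.0796 -0.0676]
  y -0.060 x med -0.0727 [-0.0790 -0.0673]
  y -0.045 x med -0.0729 [-0.0796 -0.0673]
  y -0.030 x med -0.0749 [-0.0799 -0.0676]
  y -0.015 x med -0.0747 [-0.0801 -0.0699]
  y 0.000 x med -0.0749 [-0.0799 -0.0697]
  y 0.015 x med -0.0728 [-0.0796 -0.0650]
```

Run:
```python
from plant import camera_params
from h import *
from scipy.spatial.transform import Rotation as R
for n in("top","side"):
    t=camera_params(n);d=np.load(n+"0.npy");v,u=np.mgrid[0:480:2,0:640:2];v,u=v.ravel(),u.ravel()
    z=d[v,u];w=(t['position']+rays(t,np.c_[u,v])*z[:,None])[z>0]
    m=(w[:,2]>.16)&(w[:,0]>.25)&(w[:,0]<.8)&(w[:,1]>-.3)&(w[:,1]<.35)
    q=w[m];print(n,len(q))
    for lo in np.arange(.16,.9,.1):
        k=q[(q[:,2]>=lo)&(q[:,2]<lo+.1)]
        if len(k):print("z%.2f"%lo,len(k),k.min(0).round(2),k.max(0).round(2))
# targets in tool frame from start
T0=np.array([.199,-.566,.404]);R0=R.from_rotvec([-3.095,-.529,0])
def pose(bp,yaw,back,z=.29):
    nrm=np.array([np.cos(yaw),np.sin(yaw),0]);p=np.array([*bp,z])-nrm*(.0175+back)
    x=yaw+np.pi/2;X=np.array([np.cos(x),np.sin(x),0]);Z=np.array([0,0,-1.]);return p,R.from_matrix(np.c_[X,nrm,Z])
p,r=pose((.5351,-.0753),-.34,.04)
print(p,R0.inv().apply(p-T0),(R0.inv()*r).as_rotvec())
```

```text
top 15824
z0.16 218 [ 0.42 -0.29  0.16] [0.64 0.17 0.26]
z0.26 166 [0.43 0.1  0.26] [0.5  0.17 0.36]
z0.36 178 [0.48 0.1  0.36] [0.53 0.17 0.46]
z0.46 253 [0.5  0.1  0.46] [0.54 0.17 0.56]
z0.56 334 [0.53 0.1  0.56] [0.57 0.18 0.66]
z0.66 614 [ 0.55 -0.3   0.66] [0.66 0.17 0.76]
z0.76 3476 [ 0.57 -0.3   0.76] [0.66 0.17 0.86]
z0.86 9844 [ 0.59 -0.3   0.86] [0.77 0.14 0.96]
side 5187
z0.16 547 [ 0.42 -0.29  0.16] [0.64 0.17 0.26]
z0.26 464 [0.43 0.09 0.26] [0.5  0.17 0.36]
z0.36 545 [0.48 0.1  0.36] [0.53 0.17 0.46]
z0.46 770 [0.5  0.1  0.46] [0.55 0.17 0.56]
z0.56 1050 [0.53 0.1  0.56] [0.58 0.17 0.66]
z0.66 913 [ 0.55 -0.04  0.66] [0.66 0.17 0.76]
z0.76 898 [ 0.57 -0.03  0.76] [0.66 0.12 0.81]
[ 0.48089161 -0.05612449  0.29      ] [ 0.43520518 -0.38711033  0.11477783] [-0.00144331 -0.0010204  -0.89222611]
```

Request:
carry_out(
  targets=[
    {"hand":0,"x":0.05,"y":-0.045,"z":0,"az":-0.12},
    {"hand":0,"x":0.1,"y":-0.09,"z":0,"az":-0.25},
    {"hand":0,"x":0.145,"y":-0.13,"z":0,"az":-0.38},
    {"hand":0,"x":0.19,"y":-0.17,"z":0,"az":-0.5},
    {"hand":0,"x":0.235,"y":-0.21,"z":0,"az":-0.62},
    {"hand":0,"x":0.28,"y":-0.25,"z":0,"az":-0.74},
    {"hand":0,"x":0.325,"y":-0.29,"z":0,"az":-0.86},
    {"hand":0,"x":0.37,"y":-0.33,"z":0,"az":-0.892},
  ],
)

```text
schema error: expected keys hand, x, y, z, ax, ay, az
```

```bash
cat >> h.py <<'E'
# blade point at lever angle th (rad), tool pose pressing there with finger back (17.5 mm off axis)
H={"a":(np.array([.6259,-.0569]),-.3066),"b":(np.array([.5795,-.3663]),-.0265)}
X0={"a":-.081,"b":-.079}
def goal(k,th,back=0,z=.29):
    o,yw=H[k];P=np.array([-.043,.055]);b=np.array([X0[k],-.045])-P
    c,s=np.cos(th),np.sin(th);b=P+np.array([[c,-s],[s,c]])@b
    c,s=np.cos(yw),np.sin(yw);bp=o+np.array([[c,-s],[s,c]])@b
    yaw=yw-.035+th;n=np.array([np.cos(yaw),np.sin(yaw),0])
    x=yaw+np.pi/2
    return np.array([*bp,z])-n*(.0175+back),R.from_matrix(np.c_[[np.cos(x),np.sin(x),0],n,[0,0,-1.]])
def rel(k,th,back=0,z=.29):
    from plant import read_state
    s=read_state();r0=R.from_rotvec(s['orientation']);p,r=goal(k,th,back,z)
    return np.r_[r0.inv().apply(p-s['tool_pos']),(r0.inv()*r).as_rotvec()].round(4)
def st():
    from plant import read_state
    s=read_state();r=R.from_rotvec(s['orientation'])
    print("t %.2f"%s['t'],s['tool_pos'].round(4),"toolF",r.inv().apply(s['force']).round(2),"q",s['q'].round(2),"open",round(float(s['opening']),4),"grip",round(float(s['gripper_force']),1))
E
python3 -c "
from h import *
st();print(rel('a',0,.04))"
```

```text
t 0.10 [ 0.1994 -0.5657  0.4038] toolF [-0.48  0.55 -0.49] q [-1.32  0.13  1.49 -0.    1.52 -0.09] open 0.0932 grip 0.0
[ 4.349e-01 -3.869e-01  1.145e-01 -1.400e-03 -8.000e-04 -8.904e-01]
```

Request:
carry_out(
  targets=[
    {"hand":0,"x":0.045,"y":-0.04,"z":0,"ax":0,"ay":0,"az":-0.12},
    {"hand":0,"x":0.09,"y":-0.08,"z":0,"ax":0,"ay":0,"az":-0.25},
    {"hand":0,"x":0.135,"y":-0.12,"z":0,"ax":0,"ay":0,"az":-0.38},
    {"hand":0,"x":0.18,"y":-0.16,"z":0,"ax":0,"ay":0,"az":-0.5},
    {"hand":0,"x":0.225,"y":-0.2,"z":0,"ax":0,"ay":0,"az":-0.62},
    {"hand":0,"x":0.27,"y":-0.24,"z":0,"ax":0,"ay":0,"az":-0.74},
    {"hand":0,"x":0.315,"y":-0.28,"z":0,"ax":0,"ay":0,"az":-0.86},
    {"hand":0,"x":0.36,"y":-0.32,"z":0,"ax":0,"ay":0,"az":-0.89},
  ],
)

```text
t: 1.1
tool_pos: [0.433, -0.1425, 0.4046]
orientation: [2.565, 1.814, 0.0]
force: [0.7, -1.7, 0.6]
opening: 0.0171
gripper_force: 0.0
```

```bash
python3 -c "
from h import *
st();print(rel('a',0,.04))"
```

```text
t 1.10 [ 0.433  -0.1425  0.4046] toolF [-1.34  1.21 -0.61] q [-0.43 -0.27  1.87 -0.    1.54 -0.09] open 0.0171 grip 0.0
[9.750e-02 1.630e-02 1.146e-01 1.000e-04 0.000e+00 1.800e-03]
```

Request:
carry_out(
  targets=[
    {"hand":0,"x":0.05,"y":0.008,"z":0.0,"ax":0,"ay":0,"az":0},
    {"hand":0,"x":0.098,"y":0.016,"z":0.02,"ax":0,"ay":0,"az":0},
    {"hand":0,"x":0.098,"y":0.016,"z":0.06,"ax":0,"ay":0,"az":0},
    {"hand":0,"x":0.098,"y":0.016,"z":0.1,"ax":0,"ay":0,"az":0},
    {"hand":0,"x":0.098,"y":0.016,"z":0.115,"ax":0,"ay":0,"az":0},
    {"hand":0,"x":0.098,"y":0.016,"z":0.115,"ax":0,"ay":0,"az":0},
    {"hand":0,"x":0.098,"y":0.016,"z":0.115,"ax":0,"ay":0,"az":0},
  ],
)

```text
t: 1.98
tool_pos: [0.4813, -0.0579, 0.2916]
orientation: [2.566, 1.809, 0.003]
force: [1.3, -0.2, -0.4]
opening: 0.0006
gripper_force: 0.0
```

Run:
```python
from h import *
from plant import read_camera
st();print(rel('a',0,.04),rel('a',0,.005),rel('a',.1,0),rel('a',.19,0),rel('a',.395,0))
for n in("side","wrist"):
    im,d=read_camera(n)
    cv2.imwrite(f"pics/{n}1.png",im)
a=cv2.imread("pics/side1.png")[180:400,130:430];b=cv2.imread("pics/wrist1.png")
cv2.imwrite("pics/c1.png",np.hstack([cv2.resize(a,(400,300)),cv2.resize(b,(400,300))]))
```

```text
t 1.98 [ 0.4813 -0.0579  0.2916] toolF [0.28 1.26 0.39] q [-0.23 -0.1   1.93  0.    1.31  0.12] open 0.0006 grip 0.0
[ 0.0015 -0.0009  0.0016  0.0025 -0.0003 -0.0008] [ 0.0016  0.0341  0.0016  0.0025 -0.0003 -0.0008] [-0.0031  0.0495  0.0017  0.0025 -0.0002 -0.1008] [-6.400e-03  5.920e-02  1.700e-03  2.600e-03 -1.000e-04 -1.908e-01] [-1.060e-02  8.210e-02  1.800e-03  2.600e-03  2.000e-04 -3.958e-01]
```

View pics/c1.png

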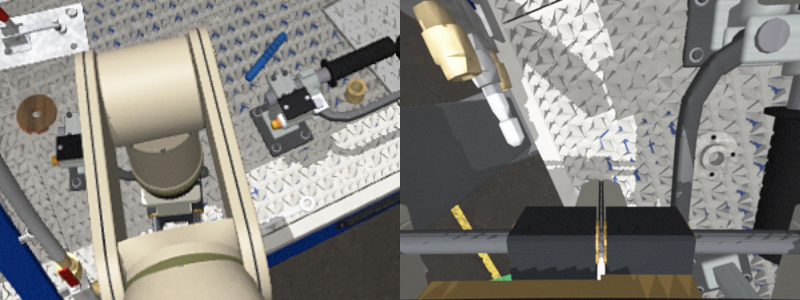

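The fingers are shut and the lever is ahead on tool +y, at right in the wrist view. I'll press the left lever now.

Request:
carry_out(
  targets=[
    {"hand":0,"x":0.001,"y":0.015,"z":0.001,"ax":0,"ay":0,"az":0},
    {"hand":0,"x":0.001,"y":0.028,"z":0.001,"ax":0,"ay":0,"az":0},
    {"hand":0,"x":0.001,"y":0.036,"z":0.001,"ax":0,"ay":0,"az":0},
    {"hand":0,"x":0,"y":0.041,"z":0.001,"ax":0,"ay":0,"az":-0.02},
    {"hand":0,"x":-0.001,"y":0.045,"z":0.001,"ax":0,"ay":0,"az":-0.06},
    {"hand":0,"x":-0.003,"y":0.0495,"z":0.001,"ax":0,"ay":0,"az":-0.1},
    {"hand":0,"x":-0.003,"y":0.0495,"z":0.001,"ax":0,"ay":0,"az":-0.1},
  ],
)

```text
t: 2.95
tool_pos: [0.526, -0.0771, 0.2885]
orientation: [-2.472, -1.937, 0.001]
force: [-3.4, -0.3, 2.2]
opening: 0.0003
gripper_force: 1.6
```

```bash
python3 -c "
from h import *
st();print(rel('a',.1),rel('a',.17),rel('a',.19),rel('a',.25),rel('a',.395))"
```

```text
t 2.95 [ 0.526  -0.0771  0.2885] toolF [-1.05 -3.23 -2.23] q [-0.24  0.03  1.81 -0.    1.3  -0.  ] open 0.0003 grip 1.6
[-0.0001  0.0009 -0.0015 -0.0013  0.0002 -0.0002] [-0.0035  0.0081 -0.0015 -0.0013  0.0001 -0.0702] [-0.0044  0.0102 -0.0015 -0.0013  0.0001 -0.0902] [-6.700e-03  1.660e-02 -1.500e-03 -1.300e-03  1.000e-04 -1.502e-01] [-0.0108  0.0326 -0.0015 -0.0013 -0.     -0.2952]
```

Request:
carry_out(
  targets=[
    {"hand":0,"x":-0.001,"y":0.003,"z":0,"ax":0,"ay":0,"az":-0.02},
    {"hand":0,"x":-0.002,"y":0.006,"z":0,"ax":0,"ay":0,"az":-0.045},
    {"hand":0,"x":-0.0035,"y":0.0085,"z":0,"ax":0,"ay":0,"az":-0.07},
    {"hand":0,"x":-0.0035,"y":0.0085,"z":0,"ax":0,"ay":0,"az":-0.07},
  ],
)

```text
t: 3.45
tool_pos: [0.5333, -0.0825, 0.2884]
orientation: [-2.404, -2.022, 0.002]
force: [-5.2, -1.7, 0.2]
opening: 0.0007
gripper_force: 2.3
```

Request:
carry_out(
  targets=[
    {"hand":0,"x":-0.0005,"y":0.001,"z":0,"ax":0,"ay":0,"az":-0.01},
    {"hand":0,"x":-0.001,"y":0.002,"z":0,"ax":0,"ay":0,"az":-0.02},
    {"hand":0,"x":-0.0015,"y":0.003,"z":0,"ax":0,"ay":0,"az":-0.03},
    {"hand":0,"x":-0.0015,"y":0.003,"z":0,"ax":0,"ay":0,"az":-0.03},
  ],
)

```text
t: 3.95
tool_pos: [0.5359, -0.0844, 0.2885]
orientation: [-2.373, -2.057, 0.002]
force: [-4.5, -2.0, 1.3]
opening: 0.0004
gripper_force: 2.5
```

```bash
python3 -c "
from h import *
st();print(rel('a',.19),rel('a',.25),rel('a',.395))"
```

```text
t 3.95 [ 0.5359 -0.0844  0.2885] toolF [-2.6  -4.21 -1.29] q [-0.25  0.06  1.78 -0.    1.3  -0.11] open 0.0004 grip 2.5
[ 0.0005 -0.0012 -0.0015 -0.0012  0.0005  0.0092] [-0.0025  0.005  -0.0015 -0.0012  0.0005 -0.0508] [-0.0081  0.0205 -0.0016 -0.0012  0.0004 -0.1958]
```

Request:
carry_out(
  targets=[
    {"hand":0,"x":-0.001,"y":0.0015,"z":0,"ax":0,"ay":0,"az":-0.015},
    {"hand":0,"x":-0.0015,"y":0.003,"z":0,"ax":0,"ay":0,"az":-0.03},
    {"hand":0,"x":-0.0015,"y":0.003,"z":0,"ax":0,"ay":0,"az":-0.03},
  ],
)

```text
t: 4.32
tool_pos: [0.5387, -0.0864, 0.2884]
orientation: [-2.342, -2.093, 0.002]
force: [-6.3, -2.2, 1.1]
opening: 0.0004
gripper_force: 2.6
```

Request:
carry_out(
  targets=[
    {"hand":0,"x":-0.001,"y":0.0015,"z":0,"ax":0,"ay":0,"az":-0.015},
    {"hand":0,"x":-0.0015,"y":0.003,"z":0,"ax":0,"ay":0,"az":-0.03},
    {"hand":0,"x":-0.0015,"y":0.003,"z":0,"ax":0,"ay":0,"az":-0.03},
  ],
)

```text
t: 4.7
tool_pos: [0.5415, -0.0882, 0.2884]
orientation: [-2.311, -2.128, 0.002]
force: [-6.7, -2.2, 0.6]
opening: 0.0006
gripper_force: 2.8
```

```bash
python3 -c "
from h import *
st();print(rel('a',.25),rel('a',.36),rel('a',.395))"
```

```text
t 4.70 [ 0.5415 -0.0882  0.2884] toolF [-2.78 -6.47 -0.58] q [-0.25  0.08  1.76 -0.    1.3  -0.17] open 0.0006 grip 2.8
[ 0.0006 -0.001  -0.0016 -0.0014  0.0005  0.0091] [-0.0046  0.0103 -0.0016 -0.0014  0.0004 -0.1009] [-0.006   0.0141 -0.0016 -0.0014  0.0004 -0.1359]
```

No firm stop at about 26 mm, so the left lever looks faulty. I'll carry on to the bar gently.

Request:
carry_out(
  targets=[
    {"hand":0,"x":-0.0015,"y":0.003,"z":0,"ax":0,"ay":0,"az":-0.03},
    {"hand":0,"x":-0.003,"y":0.006,"z":0,"ax":0,"ay":0,"az":-0.06},
    {"hand":0,"x":-0.004,"y":0.009,"z":0,"ax":0,"ay":0,"az":-0.09},
    {"hand":0,"x":-0.004,"y":0.009,"z":0,"ax":0,"ay":0,"az":-0.09},
  ],
)

```text
t: 5.2
tool_pos: [0.5501, -0.0932, 0.2884]
orientation: [-2.212, -2.229, 0.003]
force: [-6.6, -3.1, 1.3]
opening: 0.0008
gripper_force: 3.3
```

Request:
carry_out(
  targets=[
    {"hand":0,"x":-0.0005,"y":0.001,"z":0,"ax":0,"ay":0,"az":-0.01},
    {"hand":0,"x":-0.001,"y":0.002,"z":0,"ax":0,"ay":0,"az":-0.02},
    {"hand":0,"x":-0.001,"y":0.003,"z":0,"ax":0,"ay":0,"az":-0.03},
    {"hand":0,"x":-0.001,"y":0.003,"z":0,"ax":0,"ay":0,"az":-0.03},
  ],
)

```text
t: 5.7
tool_pos: [0.5529, -0.0945, 0.2884]
orientation: [-2.18, -2.262, 0.004]
force: [-7.6, -5.9, 1.5]
opening: 0.0006
gripper_force: 3.8
```

```bash
python3 -c "
from h import *
st();print(rel('a',.36),rel('a',.395))"
```

```text
t 5.70 [ 0.5529 -0.0945  0.2884] toolF [-5.59 -7.83 -1.52] q [-0.26  0.11  1.73 -0.    1.31 -0.3 ] open 0.0006 grip 3.8
[ 0.0009 -0.0015 -0.0016 -0.002   0.0015  0.0188] [-0.001   0.0021 -0.0016 -0.0021  0.0015 -0.0162]
```

Request:
carry_out(
  targets=[
    {"hand":0,"x":-0.0005,"y":0.001,"z":0,"ax":0,"ay":0,"az":-0.01},
    {"hand":0,"x":-0.001,"y":0.002,"z":0,"ax":0,"ay":0,"az":-0.015},
    {"hand":0,"x":-0.001,"y":0.002,"z":0,"ax":0,"ay":0,"az":-0.015},
  ],
)

```text
t: 6.08
tool_pos: [0.5549, -0.0954, 0.2884]
orientation: [-2.163, -2.278, 0.004]
force: [-7.7, -5.1, 1.8]
opening: 0.0003
gripper_force: 3.9
```

Request:
carry_out(
  targets=[
    {"hand":0,"x":0,"y":0.001,"z":0,"ax":0,"ay":0,"az":0},
    {"hand":0,"x":0,"y":0.001,"z":0,"ax":0,"ay":0,"az":0},
  ],
)

```text
t: 6.32
tool_pos: [0.5559, -0.0955, 0.2884]
orientation: [-2.163, -2.278, 0.005]
force: [-8.0, -6.2, 2.3]
opening: 0.0005
gripper_force: 4.2
```

```bash
python3 -c "
from h import *
st();print(rel('a',.395))"
```

```text
t 6.33 [ 0.5559 -0.0955  0.2884] toolF [-5.8  -8.28 -2.32] q [-0.26  0.12  1.72 -0.    1.31 -0.31] open 0.0005 grip 4.2
[ 0.0002 -0.0009 -0.0016 -0.0023  0.0017 -0.0015]
```

Request:
carry_out(
  targets=[
    {"hand":0,"x":0,"y":0.001,"z":0,"ax":0,"ay":0,"az":0},
    {"hand":0,"x":0,"y":0.001,"z":0,"ax":0,"ay":0,"az":0},
  ],
)

```text
t: 6.58
tool_pos: [0.5566, -0.0956, 0.2884]
orientation: [-2.162, -2.278, 0.006]
force: [-10.5, -6.7, 3.4]
opening: 0.0005
gripper_force: 5.4
```

Request:
carry_out(
  targets=[
    {"hand":0,"x":0,"y":0.001,"z":0,"ax":0,"ay":0,"az":0},
    {"hand":0,"x":0,"y":0.001,"z":0,"ax":0,"ay":0,"az":0},
  ],
)

```text
t: 6.82
tool_pos: [0.5572, -0.0956, 0.2884]
orientation: [-2.162, -2.277, 0.007]
force: [-13.6, -8.5, 6.9]
opening: 0.0003
gripper_force: 7.6
```

Run:
```python
from h import *
from plant import read_camera
st()
im,d=read_camera("wrist");cv2.imwrite("pics/wrist2.png",im)
```

```text
t 6.83 [ 0.5572 -0.0956  0.2884] toolF [ -7.77 -14.07  -6.84] q [-0.26  0.12  1.71 -0.    1.31 -0.31] open 0.0003 grip 7.6
```

View pics/wrist2.png

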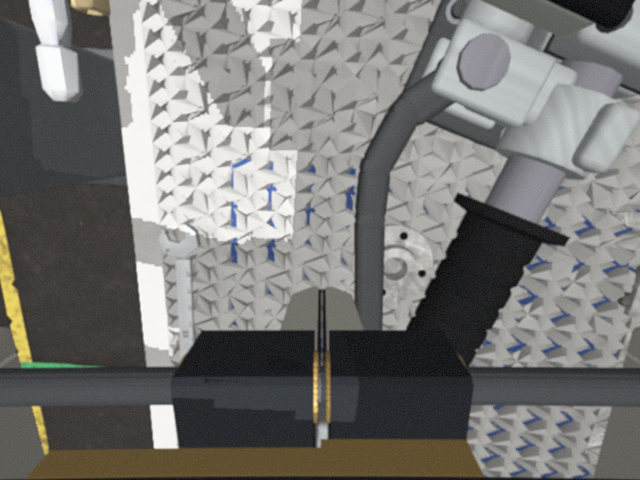

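The left lever is in on its bar. The force climbed sharply to 14 N at about 40 mm of travel, and the wrist view shows the blade (370,250) closing on the grip (470,270). So the left one is faulty. I'll back off and check that it springs back.

Request:
carry_out(
  targets=[
    {"hand":0,"x":0.002,"y":-0.005,"z":0,"ax":0,"ay":0,"az":0},
    {"hand":0,"x":0.004,"y":-0.015,"z":0,"ax":0,"ay":0,"az":0.05},
    {"hand":0,"x":0.006,"y":-0.03,"z":0,"ax":0,"ay":0,"az":0.12},
    {"hand":0,"x":0.006,"y":-0.05,"z":0,"ax":0,"ay":0,"az":0.22},
    {"hand":0,"x":0.006,"y":-0.075,"z":0,"ax":0,"ay":0,"az":0.3},
    {"hand":0,"x":0.006,"y":-0.09,"z":0,"ax":0,"ay":0,"az":0.3},
    {"hand":0,"x":0.006,"y":-0.09,"z":0,"ax":0,"ay":0,"az":0.3},
  ],
)

```text
t: 7.75
tool_pos: [0.4682, -0.0932, 0.289]
orientation: [2.478, 1.93, 0.002]
force: [0.6, 0.4, 1.2]
opening: 0.0007
gripper_force: 0.0
```

Run:
```python
from h import *
from plant import read_camera,camera_params
st();print(rel('b',0,.04))
p=camera_params("wrist");im,d=read_camera("wrist");cv2.imwrite("pics/wrist3.png",im)
```

```text
t 7.75 [ 0.4682 -0.0932  0.289 ] toolF [ 0.52  0.44 -1.23] q [-0.3  -0.12  1.95  0.    1.3  -0.06] open 0.0007 grip 0.0
[-3.093e-01  5.110e-02 -1.000e-03  1.500e-03 -1.000e-04 -1.860e-01]
```

View pics/wrist3.png

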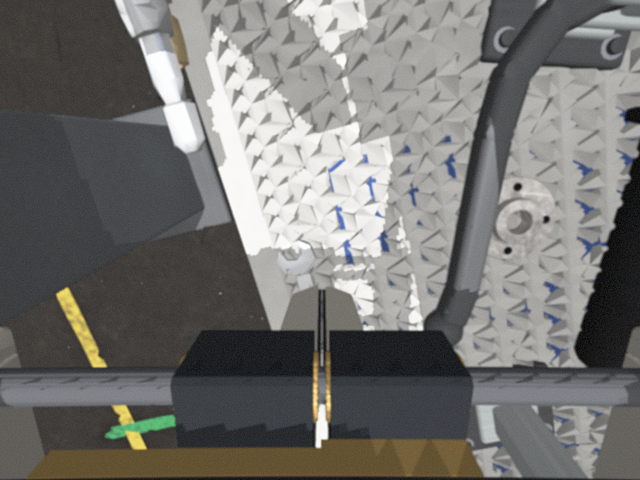

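The left lever has sprung back out: its blade runs (530,60)–(450,330), parallel to the grip again. On to the right one.

Request:
carry_out(
  targets=[
    {"hand":0,"x":-0.05,"y":0,"z":-0.01,"ax":0,"ay":0,"az":-0.03},
    {"hand":0,"x":-0.1,"y":0.005,"z":-0.01,"ax":0,"ay":0,"az":-0.07},
    {"hand":0,"x":-0.15,"y":0.015,"z":-0.01,"ax":0,"ay":0,"az":-0.12},
    {"hand":0,"x":-0.2,"y":0.025,"z":-0.01,"ax":0,"ay":0,"az":-0.16},
    {"hand":0,"x":-0.25,"y":0.035,"z":-0.01,"ax":0,"ay":0,"az":-0.186},
    {"hand":0,"x":-0.29,"y":0.045,"z":-0.005,"ax":0,"ay":0,"az":-0.186},
    {"hand":0,"x":-0.31,"y":0.051,"z":0,"ax":0,"ay":0,"az":-0.186},
    {"hand":0,"x":-0.31,"y":0.051,"z":0,"ax":0,"ay":0,"az":-0.186},
  ],
)

```text
t: 8.8
tool_pos: [0.4422, -0.4077, 0.288]
orientation: [-2.29, -2.15, -0.0]
force: [-0.4, -0.0, 0.2]
opening: 0.0005
gripper_force: 0.0
```

Run:
```python
from h import *
from plant import read_camera
st();print(rel('b',0,.04),rel('b',.1,0))
im,d=read_camera("wrist");cv2.imwrite("pics/wrist4.png",im)
```

```text
t 8.80 [ 0.4422 -0.4077  0.288 ] toolF [-0.04 -0.41 -0.21] q [-0.83  0.22  1.61  0.    1.32 -0.77] open 0.0005 grip 0.0
[ 0.0021 -0.0004 -0.002  -0.0001 -0.0003 -0.0013] [-2.400e-03  4.990e-02 -2.000e-03 -1.000e-04 -3.000e-04 -1.013e-01]
```

View pics/wrist4.png

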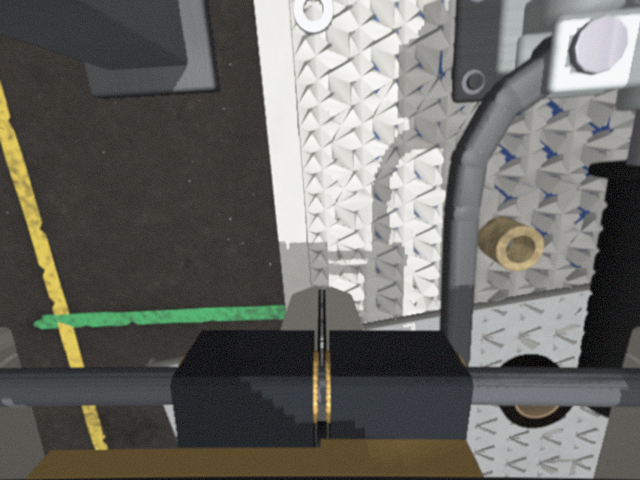

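The right blade stands at (458,150–350), parallel to the tool, with the bush at (512,245) clear.

Request:
carry_out(
  targets=[
    {"hand":0,"x":0.002,"y":0.015,"z":-0.002,"ax":0,"ay":0,"az":0},
    {"hand":0,"x":0.002,"y":0.028,"z":-0.002,"ax":0,"ay":0,"az":0},
    {"hand":0,"x":0.002,"y":0.036,"z":-0.002,"ax":0,"ay":0,"az":0},
    {"hand":0,"x":0.001,"y":0.041,"z":-0.002,"ax":0,"ay":0,"az":-0.02},
    {"hand":0,"x":0,"y":0.045,"z":-0.002,"ax":0,"ay":0,"az":-0.06},
    {"hand":0,"x":-0.001,"y":0.05,"z":-0.002,"ax":0,"ay":0,"az":-0.1},
    {"hand":0,"x":-0.001,"y":0.05,"z":-0.002,"ax":0,"ay":0,"az":-0.1},
  ],
)

```text
t: 9.72
tool_pos: [0.4917, -0.411, 0.2908]
orientation: [2.177, 2.265, -0.001]
force: [-3.4, -2.5, 1.0]
opening: 0.0007
gripper_force: 2.0
```

Request:
carry_out(
  targets=[
    {"hand":0,"x":-0.001,"y":0.002,"z":0,"ax":0,"ay":0,"az":-0.02},
    {"hand":0,"x":-0.0015,"y":0.004,"z":0,"ax":0,"ay":0,"az":-0.04},
    {"hand":0,"x":-0.002,"y":0.005,"z":0,"ax":0,"ay":0,"az":-0.05},
    {"hand":0,"x":-0.002,"y":0.005,"z":0,"ax":0,"ay":0,"az":-0.05},
  ],
)

```text
t: 10.22
tool_pos: [0.4965, -0.4128, 0.2908]
orientation: [2.121, 2.318, -0.001]
force: [-3.2, -3.4, 0.6]
opening: 0.0003
gripper_force: 2.4
```

```bash
python3 -c "
from h import *
st();print(rel('b',.15),rel('b',.19))"
```

```text
t 10.22 [ 0.4965 -0.4128  0.2908] toolF [-3.13 -3.51 -0.56] q [-0.77  0.33  1.47 -0.    1.34 -0.86] open 0.0003 grip 2.4
[-0.0026  0.0004  0.0008 -0.0005  0.0007  0.0002] [-0.0046  0.0045  0.0008 -0.0005  0.0007 -0.0398]
```

Request:
carry_out(
  targets=[
    {"hand":0,"x":-0.001,"y":0.001,"z":0,"ax":0,"ay":0,"az":-0.01},
    {"hand":0,"x":-0.002,"y":0.002,"z":0,"ax":0,"ay":0,"az":-0.02},
    {"hand":0,"x":-0.002,"y":0.002,"z":0,"ax":0,"ay":0,"az":-0.02},
  ],
)

```text
t: 10.6
tool_pos: [0.4991, -0.414, 0.2907]
orientation: [-2.097, -2.339, -0.0]
force: [-3.6, -0.8, 1.9]
opening: 0.0004
gripper_force: 2.1
```

Request:
carry_out(
  targets=[
    {"hand":0,"x":-0.001,"y":0.001,"z":0,"ax":0,"ay":0,"az":-0.01},
    {"hand":0,"x":-0.001,"y":0.002,"z":0,"ax":0,"ay":0,"az":-0.02},
    {"hand":0,"x":-0.001,"y":0.002,"z":0,"ax":0,"ay":0,"az":-0.02},
  ],
)

```text
t: 10.98
tool_pos: [0.5013, -0.4148, 0.2907]
orientation: [2.073, 2.36, -0.0]
force: [-3.7, -1.3, 2.7]
opening: 0.0004
gripper_force: 2.0
```

Request:
carry_out(
  targets=[
    {"hand":0,"x":0,"y":0.001,"z":0,"ax":0,"ay":0,"az":0},
    {"hand":0,"x":0,"y":0.001,"z":0,"ax":0,"ay":0,"az":0},
  ],
)

```text
t: 11.22
tool_pos: [0.5022, -0.4149, 0.2907]
orientation: [2.074, 2.36, -0.001]
force: [-3.6, -2.8, 1.3]
opening: 0.0005
gripper_force: 2.3
```

```bash
python3 -c "
from h import *
st();print(rel('b',.19))"
```

```text
t 11.22 [ 0.5022 -0.4149  0.2907] toolF [-2.34 -3.89 -1.32] q [-0.77  0.34  1.45 -0.    1.35 -0.9 ] open 0.0005 grip 2.3
[-0.002  -0.001   0.0007 -0.0001  0.0004  0.0003]
```

Request:
carry_out(
  targets=[
    {"hand":0,"x":0,"y":0.001,"z":0,"ax":0,"ay":0,"az":0},
    {"hand":0,"x":0,"y":0.001,"z":0,"ax":0,"ay":0,"az":0},
  ],
)

```text
t: 11.48
tool_pos: [0.5027, -0.4149, 0.2907]
orientation: [-2.074, -2.359, 0.002]
force: [-8.4, -3.2, 2.4]
opening: 0.0007
gripper_force: 4.0
```

Request:
carry_out(
  targets=[
    {"hand":0,"x":0,"y":0.001,"z":0,"ax":0,"ay":0,"az":0},
    {"hand":0,"x":0,"y":0.001,"z":0,"ax":0,"ay":0,"az":0},
  ],
)

```text
t: 11.72
tool_pos: [0.5032, -0.415, 0.2907]
orientation: [-2.073, -2.358, 0.003]
force: [-11.4, -2.2, 3.9]
opening: 0.0005
gripper_force: 5.8
```

Request:
carry_out(
  targets=[
    {"hand":0,"x":0,"y":0.001,"z":0,"ax":0,"ay":0,"az":0},
    {"hand":0,"x":0,"y":0.001,"z":0,"ax":0,"ay":0,"az":0},
  ],
)

```text
t: 11.98
tool_pos: [0.5037, -0.415, 0.2907]
orientation: [-2.073, -2.357, 0.004]
force: [-14.8, -3.0, 5.4]
opening: 0.0003
gripper_force: 7.6
```

Request:
carry_out(
  targets=[
    {"hand":0,"x":0,"y":0.0005,"z":0,"ax":0,"ay":0,"az":0},
    {"hand":0,"x":0,"y":0.0005,"z":0,"ax":0,"ay":0,"az":0},
    {"hand":0,"x":0,"y":0.0005,"z":0,"ax":0,"ay":0,"az":0},
    {"hand":0,"x":0,"y":0.0005,"z":0,"ax":0,"ay":0,"az":0},
  ],
)

```text
t: 12.48
tool_pos: [0.5039, -0.415, 0.2907]
orientation: [-2.073, -2.356, 0.005]
force: [-16.6, -4.1, 5.9]
opening: 0.0001
gripper_force: 8.4
```

Run:
```python
from h import *
from plant import read_camera
st()
w,_=read_camera("wrist");s,_=read_camera("side")
cv2.imwrite("pics/c5.png",np.hstack([cv2.resize(s,(400,300)),cv2.resize(w,(400,300))]));st()
```

```text
t 12.47 [ 0.5039 -0.415   0.2907] toolF [ -2.   -16.99  -5.81] q [-0.77  0.35  1.45 -0.    1.35 -0.89] open 0.0001 grip 8.4
t 12.57 [ 0.5039 -0.415   0.2907] toolF [ -1.03 -15.97  -6.16] q [-0.77  0.35  1.45 -0.    1.35 -0.89] open 0.0004 grip 8.4
```

View pics/c5.png

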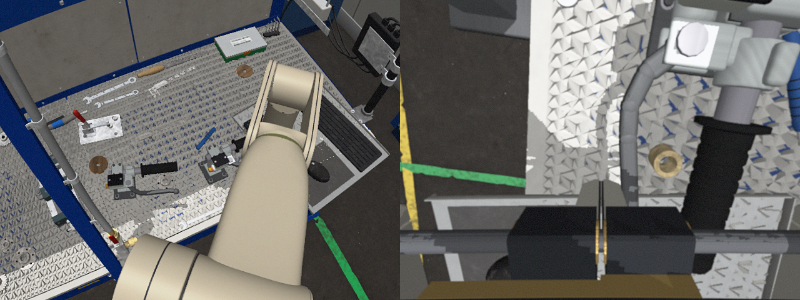

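The left lever is out, at (155,192) in the side view. The right lever is held firm at about 16 N, with a clear gap between its blade (630,150) and the grip (720,180) in the wrist view. I'm handing the job in.

```bash
python3 -c "
from plant import robot
print(robot.close_job())"
```

```text
the job is handed in; nothing more can be done
None
```

The left lever sank right in to its bar (faulty) and has sprung back out; the right one went firm about 20 mm in (sound), is held on its stop at about 16 N, and the job is handed in.

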